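Clamp the pressure roller with the breaking-handle wrench

ROBOT

A 6-joint arm with a two-finger parallel gripper is mounted at the origin on a cart in front of the work surface, level with it; the furniture and walls round the work are solid. World frame = base frame: x ahead of the robot, y to its left, z up, the work surface at z = 0. Lengths are in m, angles in rad, forces in N, time in s.
With the tool pointing down it reaches from about 0.35 to 0.925 m from the base axis. Payload 6.4 kg.
Tool frame: the origin (TCP) lies at the very end of the fingers, on their centre line; the grasp point (between the pads) lies 19 mm behind it; z points along the fingers, y is the line along which they close (so a half turn about z gives the same grasp; the last joint's range is limited). The gripper opens to 85 mm and grips with 20 to 120 N. Pads are 22 mm wide; open, the fingers measure 114 mm over their backs; the gripper's body (76 mm by 85 mm) begins 54 mm behind the grasp point. The pads swing forward as they close: fully open they stand 13 mm farther back than shut.
Start: joints at [-1.486, 0.245, 1.558, -0, 1.339, -0.174], TCP at [0.166, -0.628, 0.231] pointing down, gripper open.
Joint ranges: [-3.13, 3.13], [-1.02, 2.26], [0.13, 2.54], [-0.95, 4.09], [0.21, 2.88], [-2.74, 2.74]. Speed limits (rad/s): [2.57, 2.57, 3.14, 3.14, 3.14, 3.14].

INTERFACE

Orientations are given as a unit quaternion [w, x, y, z].
In Python, from cell import bot, telemetry, grab_frame, sign_off gives the robot as it stands (bot), with the cameras as plain functions, the job as plain functions and the readings (telemetry).
- The arm moves only by the shell command python3 jog.py 'ROWS' [FORCE]. ROWS is a JSON list of rows, 1 to 8 of them, each of 5 numbers: dx, dy, dz in m, then a turn about the tool's z in rad, then the finger opening in m; each row shifts and turns the commanded pose from where the row before left it, along the tool's axes as they then stand; what a row does not reach is not made up. A row lasts 1/12 s, in which the tool goes at most 0.0417 m and 0.125 rad, less where a joint would pass 70% of its speed; a pose out of reach is approached as far as the arm can. The fingers move at their own pace and stop on an object; FORCE is the grip in N (left out, the last holds). Time passes only in rows, so rows that do not move let the fingers close. It prints the time, the measured TCP pose, the force, the opening and the grip force at its end.
- telemetry.sense(): the state, without advancing time (a new reading comes with each control period).
- grab_frame(name): name is "scene" or "side" or "wrist"; returns a dict with "image" (420x560x3 uint8, red, green, blue), "fx", "fy", "cx", "cy" (pixels), "origin" and "attitude" of the camera in the world. Camera axes: x right, y down, z forward; pixel columns grow to the right and rows downward; lengths in m; the calibration is good to about 2 mm. A picture is of the moment at which its call begins. There is no depth.
- sign_off(): hands the job in; it is judged then, once.
The state is a dict: "time_s": time; "q": joint angles; "qvel": joint speeds; "effort": joint torques, N m; "ee_pos": TCP position; "tool_rot": TCP orientation; "wrist_force": force on the tool from outside, world axes, zero at the start; "torque": the same for the moment, N m; "finger_gap": finger opening in m; "grip_force": force on a finger pad.
Only numpy, scipy, OpenCV 4.12 (cv2) and the standard library are available. Lean on these libraries where they do the work, as an engineer would, in place of code of your own. Each camera call takes 0.05 s, during which the arm holds its last target. There are 200 camera calls.

TASK

Lay the loose pressure roller in the V-blocks of the cam clamp, then put the ring of the wrench fully down over the clamp's hex bolt and, taking it by its rubber handle, turn the bolt clockwise to its stop until the wrench's handle breaks over. Stop once the handle is clearly bent, well before it is bent all the way, and leave the wrench on the bolt with the roller clamped. Do not disturb the other things on the bench.

Things in the scene. Friction and masses are not known exactly. Their poses are not given: they have to be found in the camera images.
- roller: Loose pressure roller on its side, rolls freely if nudged: black rubber sleeve 40 mm in diameter, 90 long, and steel journals 20 mm in diameter standing out 10 mm at each end (110 mm overall), about 0.35 kg, ends alike. Origin at its centre, on its axis; x along the roller; y and z turn with it. Grip it round the middle of the sleeve.
- clamp: Grey cam clamp fixed to the bench. Origin on the bench under the upright cam bolt's axis, x from the bolt along the roller cradle, z up. Base 215 x 100 x 10 mm, x -37 to 178. Two steel V-blocks (90 degree V) at x 76 and 136 mm, 16 mm long, 32 high, 50 wide at the mouth, fingers fit between them; an end stop 46 mm high with its face at x 161.5.
- cradle (a point): Where the clamped roller's centre lies: x 106, y 0, z 38 mm in the clamp's frame, axes as the clamp; the roller lies along x in both V-blocks. Put it down here or up to 4 mm nearer the bolt (the stop is only 0.5 mm away; there is about 5 mm of play on the bolt's side before the cam closes); the cam then pushes it up to the stop.
- bolt_seat (a point): Centre of the top of the bolt's round flange (64 mm across), 54 mm above the bench; axes as the clamp. The ring's underside rests here when fully down. Above it the hex head: 30 mm across flats, 18 high, then an 8 mm high cone narrowing to 24 mm across (top 80 mm above the bench). The ring has 1.5 mm to spare all round and 0.2 rad of play either way.
- cam_bolt (a joint): Turn q of the bolt (hex, flange and cam together), rad, growing clockwise from above; starts at 0 to 0.25, firm stop at 0.95 with the cam closed on the roller's near end; 0.35 N m of friction, stays where left. At q the hex takes the wrench with its handle along the clamp's -y turned q clockwise (or 60 degree steps from that); from there the handle swings freely past the stop.
- wrench: Loose breaking-handle wrench, 200 mm long, 0.41 kg. Origin: centre of the ring's underside; z up, handle to -x. Steel ring 54 mm across, 24 high, with a hexagonal through hole 33 mm across flats (flats face +x, -x and every 60 degrees); steel neck 16 wide, x -27 to -65; pivot at x -70; black rubber handle 24 wide, 22 high, x -86 to -172. Weight centred at x -20.
- tool_rest: Fixed light wooden tool rest in which the wrench lies level at the start, same origin in plan and same axes, ring underside 14 mm above the bench. The wrench's handle lies sunk between two cheeks (46 mm high, 46 mm over both, x -84 to -168) that leave no room for fingers; the neck can be gripped. Lift the wrench straight up by 40 mm or more to clear it.
- neck_grip (a point): Middle of the wrench's steel neck, x -45, z 13 mm in the wrench's frame: 16 mm wide across y, 18 high, to be gripped from above to lift the wrench out of the rest. Axes as the wrench.
- handle_grip (a point): Middle of the wrench's rubber handle, 65 mm from the pivot and (handle straight) 135 mm from the ring's centre, 13 mm above the ring's underside; 24 mm wide across its y. It moves with the handle; x along the handle towards the ring, z up.
- wrench_handle (a joint): Bend of the wrench's handle at its pivot, rad: 0 straight, grows as the handle swings clockwise (from above) relative to the head. It stays straight until the torque at the pivot reaches about 0.8 N m (some 12 N sideways at handle_grip), then breaks over and stays bent where it is left; its hard stop is at 0.6.
- jar: Bystander: white plastic screw-top jar, 64 mm across, 82 high; origin at its underside centre.
- wipe_box: Bystander: small dark blue carton, 62 x 110 x 50 mm; origin at its underside centre.
- rubber_puck: Bystander: black rubber stopper, 43 mm across, 27 high, standing on the table; origin at its underside centre.
- spare_cap: Bystander: red screw cap, 62 mm across, 26 high; origin at its underside centre.

How it is judged:
By the outcome, as a careful person would: the job done as asked, in the order asked, and still so for the second after the job is handed in, with the robot touching nothing.
It also fails if it takes over 67 s, if anything falls off the work surface, if the arm or the gripper's body presses on something with over 40 N, if the wrist force passes 120 N, or if a joint passes its speed limit or range.

## Working session

There is one attempt and no reset: what is moved stays moved. The work goes in short steps, Python scripts to look and compute and a shell command to move; the robot and the scene stay as the last step left them, time stands still between calls to the robot, and variables do not carry over. Pictures are saved under pics/ and viewed, at most 10 in all, crops included, and the job is handed in when it is done.

```bash
ls; mkdir -p pics; cat > h.py <<'E'
import numpy as np,cv2
from cell import bot, telemetry, grab_frame, sign_off
from scipy.spatial.transform import Rotation as R
def grab(n,f):
    d=grab_frame(n); cv2.imwrite(f'pics/{f}.png',d['image'][:,:,::-1]); 
    np.savez(f'pics/{f}.npz',**{k:np.array(v) for k,v in d.items()}); return d
def load(f): return dict(np.load(f'pics/{f}.npz'))
def rot(a):
    a=np.array(a); return a if a.shape==(3,3) else R.from_quat(a,scalar_first=True).as_matrix()
def px(d,u,v,z):
    "pixel -> world at height z"
    r=rot(d['attitude'])@np.array([(u-d['cx'])/d['fx'],(v-d['cy'])/d['fy'],1]); o=np.array(d['origin'])
    return o+r*(z-o[2])/r[2]
def proj(d,p):
    c=(np.array(p)-d['origin'])@rot(d['attitude']); return np.c_[d['fx']*c[...,0]/c[...,2]+d['cx'],d['fy']*c[...,1]/c[...,2]+d['cy']]
E
python3 - <<'E'
from h import *
for n in ['scene','side','wrist']:
    d=grab(n,n+'0'); print(n,d['fx'],d['origin'],d['attitude'])
a=cv2.imread('pics/scene0.png');b=cv2.imread('pics/side0.png')
E
```

```text
cell.py
jog.py
pics
scene 481.0013943016727 [-0.17393947  0.93151965  0.96595951] [ 0.15478618 -0.28693286  0.84750731 -0.41885813]
side 543.8322331141936 [0.41545859 1.23915241 0.80663408] [ 0.02562148 -0.06111019  0.86865106 -0.49097293]
wrist 372.3947233695095 [ 0.23789575 -0.60895245  0.37265385] [ 0.1144074   0.78402322 -0.60347683 -0.08963399]
```

View pics/scene0.png

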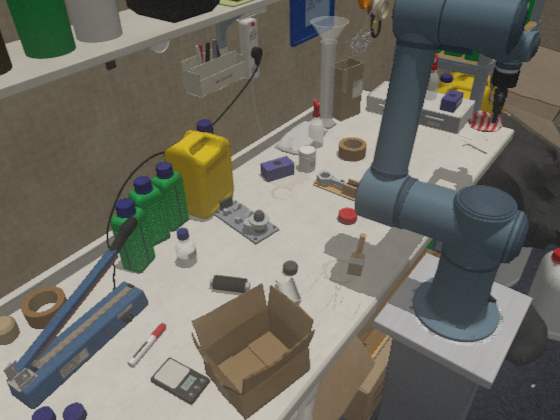

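View pics/side0.png

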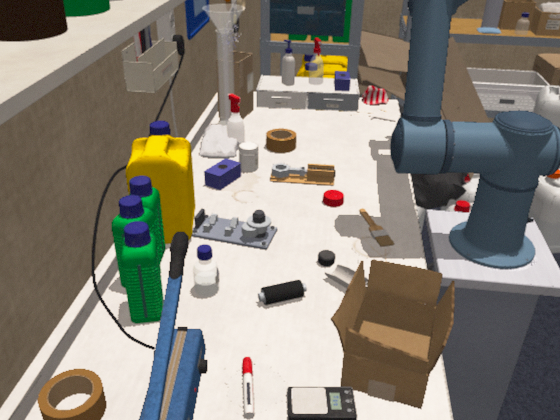

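Scene: roller ≈(230,284), clamp ≈(247,219) with bolt at (259,216), wrench in rest ≈(340,184). Side: roller ≈(282,292), bolt ≈(259,217), wrench ring ≈(283,172). I'll enlarge these.

```bash
python3 - <<'E'
from h import *
a=cv2.imread('pics/scene0.png');b=cv2.imread('pics/side0.png')
def crop(i,x,y,w,h):
    return cv2.resize(i[y:y+h,x:x+w],(w*4,h*4),interpolation=cv2.INTER_CUBIC)
top=np.hstack([crop(a,205,190,80,75),crop(b,190,200,95,75)[:, :380]])
bot_=np.hstack([crop(a,305,160,75,60)[:, :300],crop(b,265,155,75,60)])
bot2=np.zeros((240,700,3),np.uint8); bot2[:,:600]=bot_
top=top[:, :700]
cv2.imwrite('pics/c1.png',np.vstack([top,bot2]))
E
```

```text
(no output)
```

View pics/c1.png

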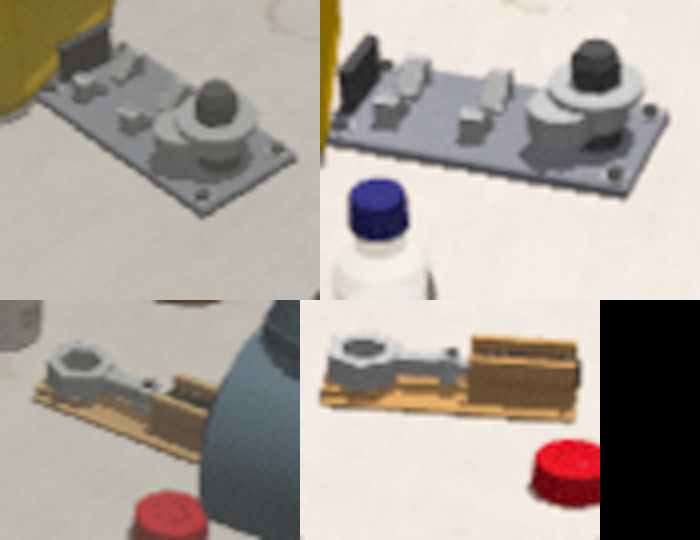

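```bash
cat >> h.py <<'E'
from scipy.optimize import least_squares
def fit(obs,x0):
    "obs: list of (cam dict, local pt mm, pixel); returns x,y,yaw, residuals px"
    def f(s):
        c,n=np.cos(s[2]),np.sin(s[2]); out=[]
        for d,l,p in obs:
            l=np.array(l)/1000.; w=[s[0]+c*l[0]-n*l[1],s[1]+n*l[0]+c*l[1],l[2]]
            out.append(proj(d,[w])[0]-p)
        return np.ravel(out)
    r=least_squares(f,x0,loss='soft_l1'); return r.x,r.fun.reshape(-1,2).round(1)
E
python3 - <<'E'
from h import *
S=load('scene0');D=load('side0')
print(fit([(S,(0,0,80),(259,211.5)),(S,(0,0,54),(259,219)),(S,(-37,50,5),(255.75,243.2)),(S,(-37,-50,5),(279.2,229.7)),(S,(178,50,8),(213.7,214.5)),
 (D,(0,0,80),(259.2,211.3)),(D,(0,0,54),(259,222)),(D,(-37,50,5),(267,247.7)),(D,(-37,-50,8),(277,229))],[.5,.2,0]))
print(fit([(S,(0,0,38),(325,175)),(S,(-70,0,36),(342.7,181)),(D,(0,0,38),(280.7,167)),(D,(-70,0,36),(303,168)),(D,(-84,23,46),(307.5,169.5)),(D,(-168,23,46),(334.3,172.5))],[.5,-.1,0]))
for d,pts,z in [(S,[(213,281),(249,289)],.02),(D,[(261,296),(304,287)],.02),(S,[(307,150)],.082),(S,[(277,168)],.04),(S,[(347,213)],.026),(S,[(290,267)],.027),(D,[(326,256)],.027)]:
    print([px(d,*p,z).round(3) for p in pts])
W=load('wrist0');print(proj(W,[[.166,-.628,.0]]))
s=telemetry.sense();print(s['time_s'],rot(s['tool_rot']).round(2).tolist(),W['attitude'],(rot(s['tool_rot']).T@(W['origin']-s['ee_pos'])))
E
```

```text
(array([ 0.60375078,  0.06406324, -0.14887235]), array([[-0.2,  0.5],
       [ 0.1, -0.3],
       [-0.1,  0.8],
       [ 0.3, -0.5],
       [-1.2, -1.8],
       [-0.2,  0.6],
       [ 0.1, -1.5],
       [-0. ,  1.4],
       [ 0.8, -1.4]]))
(array([ 0.59003348, -0.28308473,  0.01370714]), array([[ 0.4, -0.2],
       [-0.3,  0.6],
       [ 0.1, -0.2],
       [ 0. ,  0.9],
       [-0.4,  0.1],
       [ 0.1, -1.1]]))
[array([0.558, 0.319, 0.02 ]), array([0.459, 0.282, 0.02 ])]
[array([0.559, 0.319, 0.02 ]), array([0.467, 0.274, 0.02 ])]
[array([ 0.699, -0.324,  0.082])]
[array([ 0.754, -0.215,  0.04 ])]
[array([ 0.42 , -0.152,  0.026])]
[array([0.417, 0.155, 0.027])]
[array([0.424, 0.156, 0.027])]
[[279.40814845 171.45770624]]
0.15 [[0.97, 0.26, -0.0], [0.26, -0.97, 0.0], [0.0, -0.0, -1.0]] [ 0.1144074   0.78402322 -0.60347683 -0.08963399] [ 0.07407971 -0.00022973 -0.14222922]
```

```bash
cat >> h.py <<'E'
def need(x,y,z,yaw,p0=None,y0=None):
    "tool-axis shift (before turn) and turn to a world TCP target; optional start pose"
    s=telemetry.sense(); M=rot(s['tool_rot']); p=np.array(s['ee_pos']) if p0 is None else np.array(p0)
    w=np.arctan2(M[1,0],M[0,0]) if y0 is None else y0
    T=np.array([[np.cos(w),np.sin(w),0],[np.sin(w),-np.cos(w),0],[0,0,-1]])
    d=T@(np.array([x,y,z])-p); t=(w-yaw+np.pi)%(2*np.pi)-np.pi
    print('at',p.round(4),'yaw',round(w,4),'-> d',d.round(4),'turn',round(t,4),'rows',round(np.linalg.norm(d)/.0417,1))
E
python3 - <<'E'
from h import *
need(.50,-.285,.231,.262)
need(.55,.05,.231,.262,(.50,-.285,.231),.262)
E
python3 jog.py '[[0.034,-0.0205,0,0,0.085],[0.034,-0.0205,0,0,0.085],[0.034,-0.0205,0,0,0.085],[0.034,-0.0205,0,0,0.085],[0.034,-0.0205,0,0,0.085],[0.034,-0.0205,0,0,0.085]]'
python3 jog.py '[[0.034,-0.0205,0,0,0.085],[0.034,-0.0205,0,0,0.085],[0.034,-0.0205,0,0,0.085],[0.034,-0.0205,0,0,0.085],[0.034,-0.0205,0,0,0.085],[0.034,-0.0205,0,0,0.085],[0,0,0,0,0.085]]'
python3 -c "
from h import *
grab('wrist','w1')
need(.55,.05,.231,.262)"
```

```text
time_s: 0.65
ee_pos: [0.333, -0.4555, 0.231]
tool_rot: [-0.0, 0.992, 0.129, -0.0]
wrist_force: [1.4, -1.1, -0.2]
finger_gap: 0.085
grip_force: 0.0
time_s: 1.23
ee_pos: [0.5011, -0.2812, 0.231]
tool_rot: [-0.001, 0.991, 0.132, 0.001]
wrist_force: [-0.7, 0.3, -0.2]
finger_gap: 0.0846
grip_force: 0.0
at [ 0.4995 -0.2833  0.2309] yaw 0.2641 -> d [ 1.358e-01 -3.086e-01 -1.000e-04] turn 0.0021 rows 8.1
```

```bash
python3 jog.py '[[0.017,-0.0385,0,0,0.085],[0.017,-0.0385,0,0,0.085],[0.017,-0.0385,0,0,0.085],[0.017,-0.0385,0,0,0.085],[0.017,-0.0385,0,0,0.085],[0.017,-0.0385,0,0,0.085],[0.017,-0.0385,0,0,0.085],[0.017,-0.0385,0,0,0.085]]'
python3 -c "
from h import *
grab('wrist','w2')
need(.50,.28,.231,.39)"
```

```text
time_s: 1.95
ee_pos: [0.5497, 0.044, 0.2312]
tool_rot: [0.0, 0.992, 0.128, -0.0]
wrist_force: [1.1, -0.7, 0.4]
finger_gap: 0.0847
grip_force: 0.0
at [0.5499 0.0505 0.2313] yaw 0.2632 -> d [ 0.0115 -0.2346  0.0003] turn -0.1268 rows 5.6
```

```bash
python3 jog.py '[[0.002,-0.039,0,0,0.085],[0.002,-0.039,0,0,0.085],[0.002,-0.039,0,0,0.085],[0.002,-0.039,0,0,0.085],[0.002,-0.039,0,0,0.085],[0.002,-0.039,0,0,0.085],[0,0,0,-0.12,0.085],[0,0,0,0,0.085]]'
python3 -c "
from h import *
grab('wrist','w3')
I=[cv2.imread(f'pics/w{i}.png') for i in (1,2,3)]
o=np.zeros((600,800,3),np.uint8)
for i,(x,y) in zip(I,[(0,0),(400,0),(0,300)]): o[y:y+300,x:x+400]=cv2.resize(i,(400,300),interpolation=cv2.INTER_AREA)
cv2.imwrite('pics/c2.png',o)
"
```

```text
time_s: 2.67
ee_pos: [0.5012, 0.2731, 0.231]
tool_rot: [0.0, 0.982, 0.19, -0.0]
wrist_force: [-0.3, -0.0, 0.3]
finger_gap: 0.0848
grip_force: 0.0
```

View pics/c2.png

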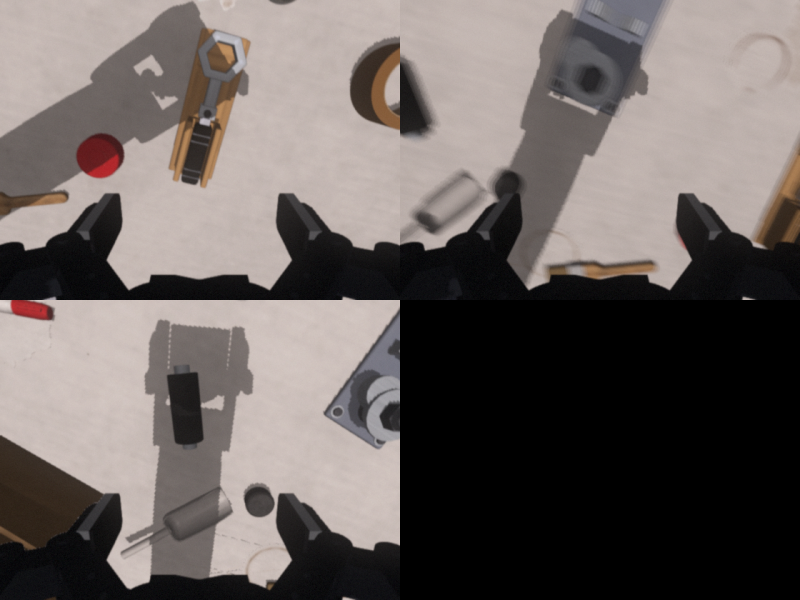

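```bash
python3 - <<'E'
from h import *
W=load('w3');g=cv2.cvtColor(W['image'],cv2.COLOR_RGB2GRAY)
m=np.zeros_like(g);m[95:205,225:290]=(g[95:205,225:290]<55)*255
n,l,st,c=cv2.connectedComponentsWithStats(m);i=1+st[1:,4].argmax()
r=cv2.minAreaRect(np.argwhere(l==i)[:,::-1].astype(np.float32));b=cv2.boxPoints(r);print(r)
P=np.array([px(W,u,v,.02) for u,v in b]);print(P.mean(0).round(4))
e=[P[k]-P[k-1] for k in (1,2)];e=max(e,key=np.linalg.norm);print([np.linalg.norm(P[k]-P[k-1]).round(4) for k in(1,2)],np.arctan2(e[1],e[0]))
a,b=px(W,253.4,93.8,.02),px(W,264.6,205.8,.02);print(a,b,(a+b)/2,np.linalg.norm(a-b))
V=load('w1')
a,b,c=px(V,223*1.4,57*1.4,.038),px(V,207*1.4,113*1.4,.036),px(V,192*1.4,180*1.4,.038);print(a,b,c,np.linalg.norm(a-b))
d=a-b;print('yaw',np.arctan2(d[1],d[0]),np.arctan2(*(a-c)[[1,0]]))
g=V['image'][50:270,230:350];cv2.imwrite('pics/c3.png',cv2.resize(g[:,:,::-1],None,fx=2.7,fy=2.7,interpolation=cv2.INTER_CUBIC))
need(.5,.28,.1,.4)
# clamp corners in w3
for u,v,z in[(378,447-300,.01),(326,412-300,.01),(337,412-300,.01)]: print(px(W,u*1.4,v*1.4,z))
s=[.6037,.0641,-.1489]
E
```

```text
((260.2256164550781, 152.03048706054688), (99.27794647216797, 42.18484878540039), 83.6598129272461)
[0.5135 0.2969 0.02  ]
[np.float64(0.0386), np.float64(0.094)] -2.6457550221402024
[0.56206271 0.32251858 0.02      ] [0.46702634 0.27450663 0.02      ] [0.51454453 0.2985126  0.02      ] 0.10647563271050801
[ 0.59212007 -0.28552018  0.038     ] [ 0.52211647 -0.28538862  0.036     ] [ 0.42851626 -0.29033938  0.038     ] 0.0700322862665182
yaw -0.001879295410381715 0.029448021215702596
at [0.5016 0.2721 0.2309] yaw 0.3774 -> d [ 0.0015 -0.008   0.1309] turn -0.0226 rows 3.1
[0.56474776 0.02398013 0.01      ]
[0.5809208  0.11778918 0.01      ]
[0.58655345 0.10380696 0.01      ]
```

View pics/c3.png

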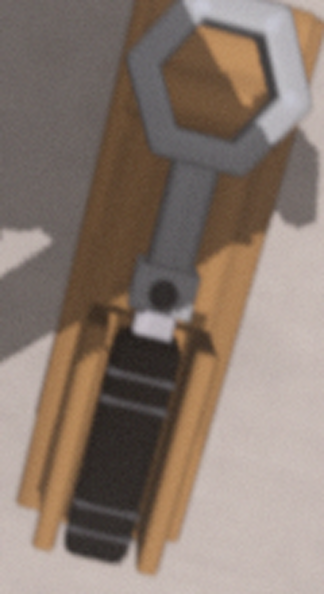

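Wrench in the crop: hex hole (217,82), pivot (163,295), handle end (97,548); in the full frame the roller's sleeve is centred at (260,152). Going down on the roller.

```bash
python3 jog.py '[[0.0204,-0.0187,0,0,0.085],[0,0,0,-0.108,0.085],[0,0,0.04,0,0.085],[0,0,0.04,0,0.085],[0,0,0.04,0,0.085],[0,0,0.04,0,0.085],[0,0,0.02,0,0.085],[0,0,0,0,0.085]]' 40
python3 -c "
from h import *
need(.5137,.297,.004,.485)"
```

```text
time_s: 3.38
ee_pos: [0.5101, 0.2937, 0.0452]
tool_rot: [0.001, 0.971, 0.238, -0.006]
wrist_force: [-0.2, -0.8, -0.9]
finger_gap: 0.085
grip_force: 0.0
at [0.5101 0.2937 0.0452] yaw 0.4815 -> d [ 0.0047 -0.0012  0.0412] turn -0.0035 rows 1.0
```

```bash
python3 jog.py '[[0.0,0,0.02,0,0.085],[0,0,0.015,0,0.085],[0,0,0.0,0,0.085],[0,0,0,0,0.085]]' 40
python3 -c "
from h import *
need(.5137,.297,.004,.485)"
```

```text
time_s: 3.72
ee_pos: [0.5147, 0.2965, 0.0174]
tool_rot: [0.0, 0.971, 0.24, 0.0]
wrist_force: [-0.3, -0.2, -0.2]
finger_gap: 0.0849
grip_force: 0.0
at [0.5147 0.2965 0.0174] yaw 0.4842 -> d [-0.0006 -0.0009  0.0134] turn -0.0008 rows 0.3
```

```bash
python3 jog.py '[[0.0,-0.001,0.0125,0,0.085],[0,0,0,0,0.085],[0,0,0,0,0.03],[0,0,0,0,0.03],[0,0,0,0,0.03],[0,0,0,0,0.03],[0,0,0,0,0.03],[0,0,0,0,0.03]]' 40
python3 jog.py '[[0.0,0,0,0,0.03],[0,0,0,0,0.03],[0,0,0,0,0.03]]'
```

```text
time_s: 4.38
ee_pos: [0.5137, 0.2983, 0.0046]
tool_rot: [0.0, 0.971, 0.241, 0.001]
wrist_force: [-1.2, -1.9, 5.3]
finger_gap: 0.0388
grip_force: 40.5
time_s: 4.63
ee_pos: [0.5137, 0.2983, 0.0046]
tool_rot: [0.0, 0.971, 0.241, 0.0]
wrist_force: [-0.7, -1.2, 6.1]
finger_gap: 0.0386
grip_force: 40.5
```

```bash
python3 jog.py '[[0,0,-0.02,0,0.03],[0,0,-0.04,0,0.03],[0,0,-0.04,0,0.03],[0,0,-0.04,0,0.03],[0,0,-0.04,0,0.03],[0,0,-0.04,0,0.03],[0,0,0,0,0.03]]'
python3 -c "
from h import *
need(.55,.075,.225,-.149)"
```

```text
time_s: 5.22
ee_pos: [0.5171, 0.2998, 0.233]
tool_rot: [-0.001, 0.97, 0.241, 0.008]
wrist_force: [2.3, 1.1, -2.3]
finger_gap: 0.0386
grip_force: 42.5
at [0.5171 0.2998 0.233 ] yaw 0.487 -> d [-0.0761  0.2141  0.008 ] turn 0.636 rows 5.5
```

```bash
python3 jog.py '[[-0.0127,0.0357,0,0,0.03],[-0.0127,0.0357,0,0,0.03],[-0.0127,0.0357,0,0,0.03],[-0.0127,0.0357,0,0,0.03],[-0.0127,0.0357,0,0,0.03],[-0.0127,0.0357,0,0,0.03]]'
python3 jog.py '[[0,0,0,0.106,0.03],[0,0,0,0.106,0.03],[0,0,0,0.106,0.03],[0,0,0,0.106,0.03],[0,0,0,0.106,0.03],[0,0,0,0.106,0.03],[0,0,0,0,0.03],[0,0,0,0,0.03]]'
python3 -c "
from h import *
grab('wrist','w4')
need(.7085,.0484,.2,-.149)
a=cv2.imread('pics/w4.png');cv2.imwrite('pics/c4.png',cv2.resize(a[0:330,80:480],None,fx=1.8,fy=1.8,interpolation=cv2.INTER_CUBIC))"
```

```text
time_s: 5.72
ee_pos: [0.5448, 0.0717, 0.2215]
tool_rot: [-0.001, 0.97, 0.241, -0.001]
wrist_force: [0.9, 0.6, -4.2]
finger_gap: 0.0389
grip_force: 42.4
time_s: 6.38
ee_pos: [0.5452, 0.0733, 0.222]
tool_rot: [-0.0, 0.997, -0.073, -0.001]
wrist_force: [0.9, 0.4, -4.5]
finger_gap: 0.0387
grip_force: 42.6
at [0.5454 0.0733 0.2224] yaw -0.1466 -> d [0.165  0.0008 0.0224] turn 0.0024 rows 4.0
```

View pics/c4.png

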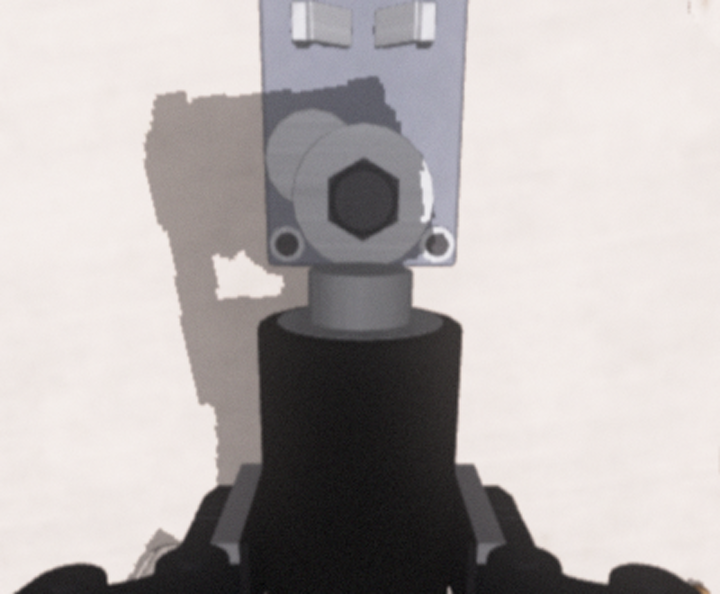

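Wrist view: flange centred at crop (364,195), hex with vertices straight up/down at (363,158)/(363,240), base corners (268,265) and (456,264), V's centred on column ≈363; roller held square in the fingers.

```bash
python3 - <<'E'
from h import *
W=load('w4');S=load('scene0');D=load('side0')
c=lambda u,v:(u/1.8+80-.2,v/1.8-.2)
o=[(W,(0,0,54),c(364.5,195)),(W,(-37,50,10),c(268,264)),(W,(-37,-50,10),c(456,263)),(W,(0,0,80),c(363.5,199)),(W,(68,25,32),c(293,44)),(W,(68,-25,32),c(436,44))]
p=fit(o,[.6,.06,-.15]);print(p)
o2=[(S,(0,0,80),(259,211.5)),(S,(0,0,54),(259,219)),(S,(-37,50,5),(255.75,243.2)),(S,(-37,-50,5),(279.2,229.7)),
 (D,(0,0,80),(259.2,211.3)),(D,(0,0,54),(259,222)),(D,(-37,50,5),(267,247.7)),(D,(-37,-50,8),(277,229))]
print(fit(o+o2,[.6,.06,-.15])[0])
g=cv2.cvtColor(W['image'],cv2.COLOR_RGB2GRAY);m=np.zeros_like(g);r=slice(82,140),slice(255,308);m[r]=(g[r]<85)*255
cs,_=cv2.findContours(m,cv2.RETR_EXTERNAL,cv2.CHAIN_APPROX_NONE);k=max(cs,key=cv2.contourArea)
P=np.array([px(W,u,v,.065)[:2] for u,v in k[:,0]]);z=P-P.mean(0)
th=np.arctan2(z[:,1],z[:,0]);rr=np.hypot(*z.T)
best=max(np.arange(0,np.pi/3,.01),key=lambda a:np.sum(rr*np.cos(6*(th-a))))
print('hexcentre',P.mean(0),'vertex ang',best,'rmax/min',rr.max(),rr.min())
x,y,w=p[0];C,s_=np.cos(w),np.sin(w)
for cx in(.104,):need(x+C*cx,y+s_*cx,.12,w)
W1=load('w1');f=lambda u,v:(u/2.7+230-.3,v/2.7+50-.3)
print(fit([(W1,(0,0,38),f(217,82)),(W1,(-70,0,37),f(163,295)),(W1,(-172,0,36),f(97,550)),
(S,(0,0,38),(325,175)),(S,(-70,0,36),(342.7,181)),(D,(0,0,38),(280.7,167)),(D,(-70,0,36),(303,168)),(D,(-84,23,46),(307.5,169.5)),(D,(-168,23,46),(334.3,172.5))],[.5,-.1,0]))
# roller in hand
print('journal tip',px(W,*c(361,272),.2424))
E
```

```text
(array([ 0.60667817,  0.06228578, -0.15071195]), array([[-0.6,  0.9],
       [-0.3,  0.8],
       [ 0.7,  1.8],
       [ 0.2,  0.1],
       [ 8.6, -3.2],
       [-9.1, -2.9]]))
[ 0.6062352   0.06233014 -0.15061601]
hexcentre [0.60601149 0.06291444] vertex ang 0.89 rmax/min 0.016789223695158676 0.014140386181942745
at [0.5454 0.0733 0.2224] yaw -0.1466 -> d [0.1663 0.0024 0.1024] turn 0.0041 rows 4.7
(array([ 0.5916473 , -0.28370943,  0.0309219 ]), array([[-0.1, -0.3],
       [ 0.1,  0. ],
       [-0.3,  5.4],
       [ 0.1, -0.5],
       [-0.4,  0.2],
       [-0.4, -0.3],
       [-0.5,  0.6],
       [-0.7, -0.2],
       [-0.3, -1.6]]))
journal tip [0.60098732 0.06502156 0.2424    ]
```

```bash
python3 - <<'E'
from h import *
W=load('w4');S=load('scene0');D=load('side0')
print('canister',px(S,207,214,0),px(D,190,238,0),px(D,150,243,0),'handle top',px(D,160,130,.2))
c=lambda u,v:(u/1.8+80-.2,v/1.8-.2)
p=np.array([.5454,.0733]);a=-.1466;t=np.array([np.cos(a),np.sin(a)])
for n,u,v,z in[('tipmid',361,269,.238),('face bottom',361,306,.218),('face top',361,340,.258)]:
    q=px(W,*c(u,v),z);print(n,(q[:2]-p)@t)
x,y,w=.6062,.0624,-.1506;C,s_=np.cos(w),np.sin(w)
need(x+C*.1,y+s_*.1,.14,w)
E
```

```text
canister [0.80519262 0.09591095 0.        ] [0.78280972 0.09309932 0.        ] [0.87853911 0.13129428 0.        ] handle top [ 0.91855042 -0.13601114  0.2       ]
tipmid 0.05611657274160512
face bottom 0.04509076660701395
face top 0.04740468478556509
at [0.5454 0.0733 0.2224] yaw -0.1466 -> d [0.1618 0.0023 0.0824] turn 0.004 rows 4.4
```

```bash
python3 - <<'E'
from h import *
print(np.round(telemetry.sense()['q'],3))
E
```

```text
[-0.072  0.022  1.821  0.     1.301  1.645]
```

Canister stands right behind the clamp's stop, where the wrist camera would go, so I flip the tool half a turn before placing.

```bash
python3 jog.py '[[0,0,0,-0.12,0.03],[0,0,0,-0.12,0.03],[0,0,0,-0.12,0.03],[0,0,0,-0.12,0.03],[0,0,0,-0.12,0.03],[0,0,0,-0.12,0.03],[0,0,0,-0.12,0.03],[0,0,0,-0.12,0.03]]' 40 | tail -1
python3 jog.py '[[0,0,0,-0.12,0.03],[0,0,0,-0.12,0.03],[0,0,0,-0.12,0.03],[0,0,0,-0.12,0.03],[0,0,0,-0.12,0.03],[0,0,0,-0.12,0.03],[0,0,0,-0.12,0.03],[0,0,0,-0.12,0.03]]' | tail -1
python3 jog.py '[[0,0,0,-0.12,0.03],[0,0,0,-0.12,0.03],[0,0,0,-0.12,0.03],[0,0,0,-0.12,0.03],[0,0,0,-0.12,0.03],[0,0,0,-0.12,0.03],[0,0,0,-0.12,0.03],[0,0,0,-0.12,0.03]]'| tail -1
python3 jog.py '[[0,0,0,-0.12,0.03],[0,0,0,-0.12,0.03],[0,0,0,0,0.03],[0,0,0,0,0.03]]'
python3 - <<'E'
from h import *
x,y,w=.6062,.0624,-.1506;C,s_=np.cos(w),np.sin(w)
need(x+C*.1025,y+s_*.1025,.222,w+np.pi)
E
```

```text
grip_force: 42.7
grip_force: 42.7
grip_force: 42.8
time_s: 8.77
ee_pos: [0.5459, 0.0733, 0.2234]
tool_rot: [-0.0, 0.086, 0.996, 0.0]
wrist_force: [-0.1, 0.2, -4.2]
finger_gap: 0.0388
grip_force: 42.7
at [0.5459 0.0733 0.2234] yaw 2.969 -> d [-0.1638  0.0019  0.0014] turn -0.022 rows 3.9
```

```bash
python3 jog.py '[[0,0,0,-0.022,0.03],[-0.03,0,0,0,0.03],[-0.036,0,0,0,0.03],[-0.036,0,0,0,0.03],[-0.036,0,0,0,0.03],[-0.028,0,0,0,0.03],[0,0,0.03,0,0.03],[0,0,0.03,0,0.03]]'
python3 jog.py '[[0,0,0.03,0,0.03],[0,0,0.03,0,0.03],[0,0,0,0,0.03],[0,0,0,0,0.03],[0,0,0,0,0.03]]'
python3 - <<'E'
from h import *
x,y,w=.6062,.0624,-.1506;C,s_=np.cos(w),np.sin(w)
need(x+C*.1045,y+s_*.1045,.0226,w+np.pi)
grab('wrist','w5');grab('side','s5');grab('scene','e5')
E
```

```text
time_s: 9.43
ee_pos: [0.7136, 0.0479, 0.1656]
tool_rot: [0.003, 0.075, 0.997, -0.0]
wrist_force: [-0.7, -0.2, -4.4]
finger_gap: 0.0388
grip_force: 42.8
time_s: 9.85
ee_pos: [0.7115, 0.0485, 0.1059]
tool_rot: [0.002, 0.074, 0.997, -0.0]
wrist_force: [-0.3, -0.5, -3.3]
finger_gap: 0.0387
grip_force: 42.6
at [0.7115 0.0485 0.1059] yaw 2.9927 -> d [ 0.0017 -0.0021  0.0833] turn 0.0017 rows 2.0
```

```bash
python3 jog.py '[[0.0017,-0.002,0.03,0,0.03],[0,0,0.03,0,0.03],[0,0,0.01,0,0.03],[0,0,0,0,0.03],[0,0,0,0,0.03]]'
python3 jog.py '[[0,0,0.006,0,0.03],[0,0,0.004,0,0.03],[0,0,0,0,0.03],[0,0,0,0,0.03]]'
python3 - <<'E'
from h import *
x,y,w=.6062,.0624,-.1506;C,s_=np.cos(w),np.sin(w)
need(x+C*.1045,y+s_*.1045,.0226,w+np.pi)
E
```

```text
time_s: 10.42
ee_pos: [0.7088, 0.0469, 0.0348]
tool_rot: [0.0, 0.074, 0.997, 0.0]
wrist_force: [0.8, 0.4, -3.8]
finger_gap: 0.0388
grip_force: 42.5
time_s: 10.75
ee_pos: [0.7085, 0.0469, 0.0243]
tool_rot: [0.0, 0.074, 0.997, -0.0]
wrist_force: [0.9, -0.8, -4.5]
finger_gap: 0.0387
grip_force: 42.6
at [0.7085 0.0469 0.0243] yaw 2.9928 -> d [-0.001  -0.      0.0017] turn 0.0018 rows 0.0
```

```bash
python3 jog.py '[[-0.001,0,0.0015,0,0.03],[0,0,0,0,0.03]]'
python3 jog.py '[[0,0,0.001,0,0.03],[0,0,0,0,0.03]]'
```

```text
time_s: 10.92
ee_pos: [0.7098, 0.0466, 0.0229]
tool_rot: [0.001, 0.074, 0.997, -0.0]
wrist_force: [-0.9, 0.4, -2.3]
finger_gap: 0.0389
grip_force: 42.9
time_s: 11.08
ee_pos: [0.7099, 0.0466, 0.0228]
tool_rot: [0.0, 0.074, 0.997, -0.0]
wrist_force: [-2.7, -0.3, 3.6]
finger_gap: 0.0387
grip_force: 43.5
```

```bash
python3 jog.py '[[0,0,0,0,0.065],[0,0,0,0,0.065],[0,0,0,0,0.065],[0,0,0,0,0.065],[0,0,-0.02,0,0.065],[0,0,-0.04,0,0.065],[0,0,-0.04,0,0.065],[0,0,-0.04,0,0.065]]'
python3 jog.py '[[0.03,0,-0.02,0,0.065],[0.03,0,0,0,0.065],[0.03,0,0,0,0.065],[0.03,0,0,0,0.065],[0,0,0,0,0.065],[0,0,0,0,0.065]]'
python3 - <<'E'
from h import *
for n in('wrist','side','scene'):grab(n,n+'6')
need(.5436,-.285,.185,.031)
a=cv2.imread('pics/wrist6.png');b=cv2.imread('pics/side6.png');e=cv2.imread('pics/scene6.png')
o=np.zeros((600,800,3),np.uint8)
def cr(i,x,y): return cv2.resize(i[y:y+75,x:x+100],(400,300),interpolation=cv2.INTER_CUBIC)
o[:300,:400]=cr(b,185,195);o[:300,400:]=cr(e,195,180);o[300:,:400]=cv2.resize(a,(400,300),interpolation=cv2.INTER_AREA)
cv2.imwrite('pics/c6.png',o)
E
```

```text
time_s: 11.75
ee_pos: [0.7088, 0.0468, 0.1623]
tool_rot: [-0.001, 0.074, 0.997, 0.0]
wrist_force: [0.1, 0.4, 0.2]
finger_gap: 0.0651
grip_force: 0.0
time_s: 12.25
ee_pos: [0.5894, 0.0649, 0.1811]
tool_rot: [-0.0, 0.074, 0.997, 0.0]
wrist_force: [-0.8, -0.5, -0.2]
finger_gap: 0.0649
grip_force: 0.0
at [0.5919 0.0642 0.182 ] yaw 2.9925 -> d [-0.0041 -0.3525 -0.003 ] turn 2.9615 rows 8.5
```

View pics/c6.png

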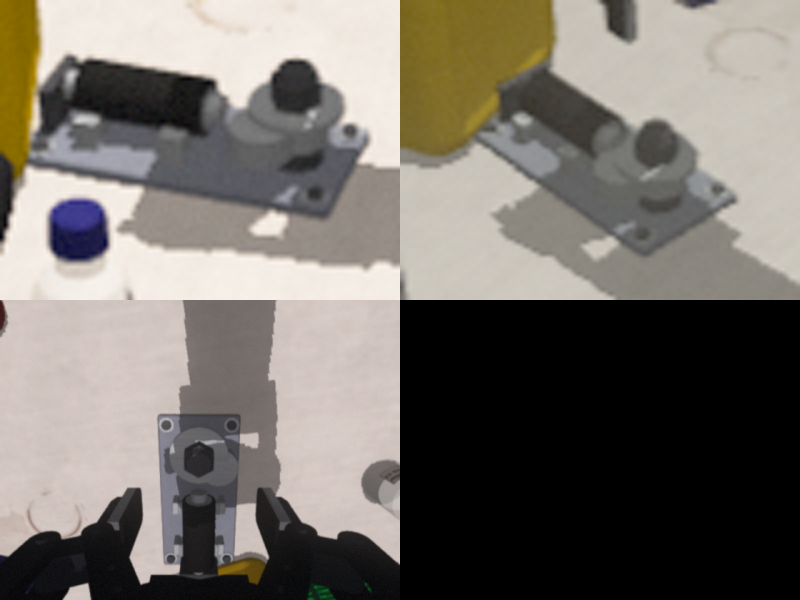

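The roller lies in both V's with its near end just short of the cam. Now to the wrench.

```bash
python3 jog.py '[[0,-0.039,0,0,0.05],[0,-0.039,0,0,0.05],[0,-0.039,0,0,0.05],[0,-0.039,0,0,0.05],[0,-0.039,0,0,0.05],[0,-0.039,0,0,0.05],[0,-0.039,0,0,0.05],[0,-0.039,0,0,0.05]]' | head -2
python3 jog.py '[[-0.004,-0.04,0,0.11,0.05],[0,0,0,0.12,0.05],[0,0,0,0.12,0.05],[0,0,0,0.12,0.05],[0,0,0,0.12,0.05],[0,0,0,0.12,0.05],[0,0,0,0.12,0.05],[0,0,0,0.12,0.05]]' | head -2
python3 jog.py '[[0,0,0,0.12,0.05],[0,0,0,0.12,0.05],[0,0,0,0.12,0.05],[0,0,0,0.12,0.05],[0,0,0,0.12,0.05],[0,0,0,0.12,0.05],[0,0,0,0.12,0.05],[0,0,0,0.12,0.05]]' | head -2
python3 jog.py '[[0,0,0,0.12,0.05],[0,0,0,0.12,0.05],[0,0,0,0.12,0.05],[0,0,0,0.12,0.05],[0,0,0,0.12,0.05],[0,0,0,0.12,0.05],[0,0,0,0.12,0.05],[0,0,0,0.12,0.05]]' | head -2
python3 jog.py '[[0,0,0,0,0.05],[0,0,0,0,0.05]]'
python3 - <<'E'
from h import *
grab('wrist','w7')
need(.5436,-.2852,.1,.031)
a=cv2.imread('pics/w7.png');cv2.imwrite('pics/c7.png',cv2.resize(a[0:330,80:480],None,fx=1.8,fy=1.8,interpolation=cv2.INTER_CUBIC))
E
```

```text
time_s: 13.07
ee_pos: [0.5448, -0.2469, 0.1817]
time_s: 13.73
ee_pos: [0.5433, -0.2853, 0.1815]
time_s: 14.4
ee_pos: [0.5433, -0.2853, 0.1815]
time_s: 15.07
ee_pos: [0.5433, -0.2853, 0.1815]
time_s: 15.23
ee_pos: [0.543, -0.2849, 0.1814]
tool_rot: [0.0, 0.998, 0.063, 0.0]
wrist_force: [0.6, 1.2, 0.0]
finger_gap: 0.0499
grip_force: 0.0
at [ 0.5429 -0.2848  0.1814] yaw 0.1254 -> d [0.0007 0.0005 0.0814] turn 0.0944 rows 2.0
```

View pics/c7.png

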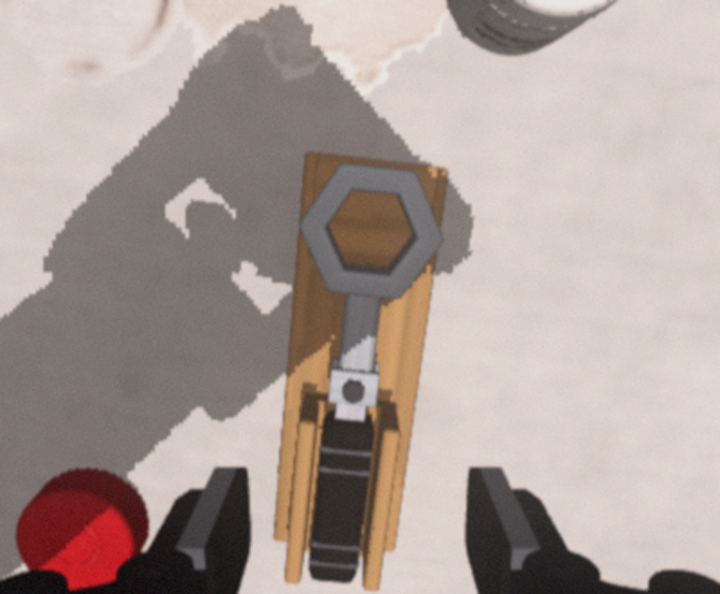

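```bash
python3 - <<'E'
from h import *
W=load('w7');c=lambda u,v:(u/1.8+80-.2,v/1.8-.2)
print(fit([(W,(0,0,38),c(372,231)),(W,(-70,0,36),c(353,391)),(W,(0,31.2,38),c(302,226)),(W,(0,-31.2,38),c(443,238)),(W,(-46,0,36),c(360,332)),(W,(-172,0,38),c(333,582))],[.59,-.28,0]))
E
```

```text
(array([ 0.59343957, -0.28398506,  0.0203782 ]), array([[-0.3, -0.1],
       [ 0.7, -1.9],
       [-2.7, -1.8],
       [ 1.3,  0.4],
       [-0.1,  2.3],
       [-0.1,  1.7]]))
```

```bash
python3 jog.py '[[0.001,0.0005,0,0.102,0.05],[0,0,0.04,0,0.05],[0,0,0.04,0,0.05],[0,0,0.04,0,0.05],[0,0,0.02,0,0.05],[0,0,0,0,0.05],[0,0,0,0,0.05]]'
python3 - <<'E'
from h import *
need(.544,-.2851,.012,.023)
E
```

```text
time_s: 15.87
ee_pos: [0.5431, -0.2844, 0.0405]
tool_rot: [-0.001, 1.0, 0.011, -0.001]
wrist_force: [-0.1, -0.0, 1.1]
finger_gap: 0.0499
grip_force: 0.0
at [ 0.5431 -0.2844  0.0405] yaw 0.0221 -> d [0.0009 0.0007 0.0285] turn -0.0009 rows 0.7
```

```bash
python3 jog.py '[[0.001,0.0005,0.02,0,0.05],[0,0,0.0085,0,0.05],[0,0,0,0,0.05],[0,0,0,0,0.05]]'
python3 jog.py '[[0,0,0,0,0.005],[0,0,0,0,0.005],[0,0,0,0,0.005],[0,0,0,0,0.005],[0,0,0,0,0.005],[0,0,0,0,0.005],[0,0,0,0,0.005],[0,0,0,0,0.005]]' 80
```

```text
time_s: 16.2
ee_pos: [0.545, -0.2855, 0.014]
tool_rot: [0.0, 1.0, 0.011, 0.001]
wrist_force: [-0.3, -0.9, -0.2]
finger_gap: 0.0495
grip_force: 0.0
time_s: 16.87
ee_pos: [0.5451, -0.2855, 0.0142]
tool_rot: [0.0, 1.0, 0.01, 0.001]
wrist_force: [-1.2, 1.7, 5.8]
finger_gap: 0.0144
grip_force: 79.7
```

```bash
python3 jog.py '[[0,0,-0.01,0,0.005],[0,0,-0.03,0,0.005],[0,0,-0.035,0,0.005],[0,0,-0.035,0,0.005],[0,0,-0.035,0,0.005],[0,0,-0.015,0,0.005],[0,0,0,0,0.005],[0,0,0,0,0.005]]'
python3 - <<'E'
from h import *
grab('wrist','w8')
need(.599,.016,.174,1.417)
a=cv2.imread('pics/w8.png');cv2.imwrite('pics/c8.png',cv2.resize(a[80:400,80:480],None,fx=1.8,fy=1.8,interpolation=cv2.INTER_CUBIC))
E
```

```text
time_s: 17.53
ee_pos: [0.5441, -0.2848, 0.1728]
tool_rot: [0.0, 1.0, 0.01, -0.0]
wrist_force: [-0.5, 1.1, -4.4]
finger_gap: 0.0147
grip_force: 78.8
at [ 0.5433 -0.2842  0.1708] yaw 0.0209 -> d [ 0.062  -0.2989 -0.0032] turn -1.3961 rows 7.3
```

View pics/c8.png

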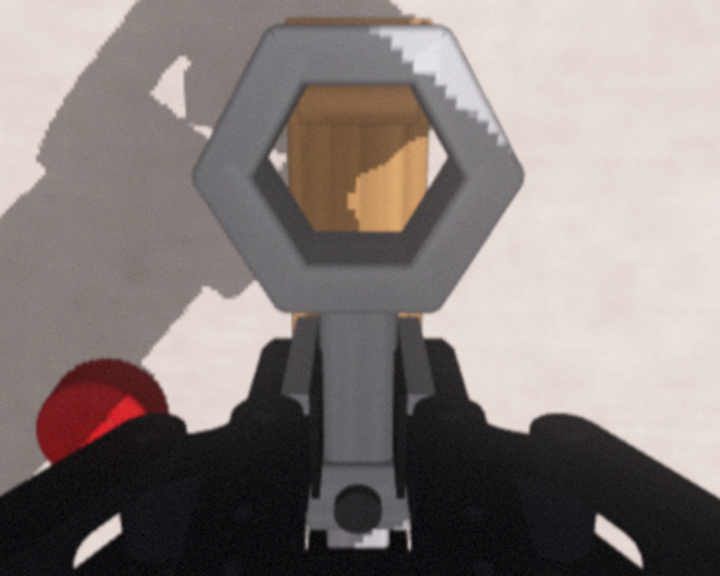

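```bash
python3 - <<'E'
from h import *
W=load('w8');c=lambda u,v:(u/1.8+80-.2,v/1.8+80-.2)
a=rot(W['attitude']);off=np.array([.07408,-.00023,-.14223])
w=.0209;T=np.array([[np.cos(w),np.sin(w),0],[np.sin(w),-np.cos(w),0],[0,0,-1]])
t=W['origin']-T@off;print('tcp',t);zt=t[2]
V=19.053;O=31.18
hv=[(303,84),(252,177),(303,265),(410,265),(466,174),(413,83)]
hl=[(16.5,V/2),(0,V),(-16.5,V/2),(-16.5,-V/2),(0,-V),(16.5,-V/2)]
ov=[(274,27),(193,175),(287,312),(430,312),(524,175),(445,26)]
ol=[(27,O/2),(0,O),(-27,O/2),(-27,-O/2),(0,-O),(27,-O/2)]
def f(s):
    # s: x,y,yaw,z, pitch(about wrench y), roll
    M=R.from_euler('ZYX',[s[2],s[4],s[5]]).as_matrix(); o=[]
    for u,l in list(zip(hv,hl)): 
        p=np.array([s[0],s[1],s[3]])+M@np.array([l[0]/1e3,l[1]/1e3,.024]); o.append(proj(W,[p])[0]-c(*u))
    for u,l in [((358,508),(-70,0))]:
        p=np.array([s[0],s[1],s[3]])+M@np.array([l[0]/1e3,0,.022]); o.append(proj(W,[p])[0]-c(*u))
    return np.ravel(o)
r=least_squares(f,[t[0]+.047,t[1],.02,zt,0,0]);s=r.x;print(s.round(4),r.fun.round(1))
print('offset in tool',T.T@(np.array([s[0],s[1],s[3]])-t))
print(np.linalg.norm(r.fun))
g=lambda s3:f(np.r_[s3,zt,0,0]);r=least_squares(g,s[:3]);print(r.x.round(4),T.T@(np.r_[r.x[:2],zt]-t),r.fun.round(1))
# bolt from wrist6 and w4
for n in('wrist6',):
    D=load(n);k=1.4
    print('flange',px(D,199.5*k,158*k,.054),'cone',px(D,199.5*k,161*k,.08))
    g=cv2.cvtColor(D['image'],cv2.COLOR_RGB2GRAY);m=np.zeros_like(g);q=slice(195,250),slice(250,308);m[q]=(g[q]<85)*255
    cs,_=cv2.findContours(m,cv2.RETR_EXTERNAL,cv2.CHAIN_APPROX_NONE);kk=max(cs,key=cv2.contourArea);print(cv2.boundingRect(kk))
    P=np.array([px(D,u,v,.066)[:2] for u,v in kk[:,0]]);z=P-P.mean(0)
    th=np.arctan2(z[:,1],z[:,0]);rr=np.hypot(*z.T)
    print(P.mean(0),max(np.arange(0,np.pi/3,.01),key=lambda a:np.sum(rr*np.cos(6*(th-a)))))
E
```

```text
tcp [ 0.54405442 -0.28470921  0.17291799]
[ 0.5915 -0.2831  0.0211  0.1738  0.0399  0.0163] [-0.2 -0.9 -0.5  0.1  1.9  0.1 -0.3 -0.2 -0.9  1.3  0.  -0.4 -0.   0. ]
offset in tool [ 0.04750513 -0.00063313 -0.00089837]
2.7679919467649747
[ 0.5921 -0.2834  0.0216] [ 0.04801425 -0.00027072  0.        ] [-0.2  0.5  0.   0.7  2.2 -0.3 -0.7 -0.3 -1.3  2.3 -0.1  1.   0.1 -5.6]
flange [0.60903391 0.06323006 0.054     ] cone [0.60323705 0.06401706 0.08      ]
(257, 198, 44, 52)
[0.60657417 0.06273252] 0.9
```

```bash
python3 jog.py '[[0.0078,-0.0374,0,0,0.005],[0.0078,-0.0374,0,0,0.005],[0.0078,-0.0374,0,0,0.005],[0.0078,-0.0374,0,0,0.005],[0.0078,-0.0374,0,0,0.005],[0.0078,-0.0374,0,0,0.005],[0.0078,-0.0374,0,0,0.005],[0.0078,-0.0374,0,0,0.005]]' 80|head -2
python3 jog.py '[[0,0,0,-0.1165,0.005],[0,0,0,-0.1165,0.005],[0,0,0,-0.1165,0.005],[0,0,0,-0.1165,0.005],[0,0,0,-0.1165,0.005],[0,0,0,-0.1165,0.005],[0,0,0,-0.1165,0.005],[0,0,0,-0.1165,0.005]]'|head -2
python3 jog.py '[[0,0,0,-0.1165,0.005],[0,0,0,-0.1165,0.005],[0,0,0,-0.1165,0.005],[0,0,0,-0.1165,0.005],[0,0,0,0,0.005],[0,0,0,0,0.005]]'
python3 - <<'E'
from h import *
need(.5995,.0155,.095,1.419)
E
```

```text
time_s: 18.25
ee_pos: [0.5985, 0.0176, 0.1692]
time_s: 18.92
ee_pos: [0.5985, 0.0157, 0.169]
time_s: 19.42
ee_pos: [0.5991, 0.0156, 0.1701]
tool_rot: [-0.002, 0.76, 0.65, -0.002]
wrist_force: [0.2, -0.5, -3.4]
finger_gap: 0.0142
grip_force: 79.3
at [0.5991 0.0156 0.1701] yaw 1.4158 -> d [-0.      0.0004  0.0751] turn -0.0032 rows 1.8
```

```bash
python3 jog.py '[[0,0.0004,0.03,-0.003,0.005],[0,0,0.03,0,0.005],[0,0,0.022,0,0.005],[0,0,0,0,0.005],[0,0,0,0,0.005]]'
python3 - <<'E'
from h import *
need(.5995,.0155,.0545,1.419)
E
```

```text
time_s: 19.83
ee_pos: [0.5994, 0.0156, 0.0888]
tool_rot: [-0.002, 0.758, 0.652, -0.002]
wrist_force: [0.2, 0.1, -3.2]
finger_gap: 0.0141
grip_force: 79.3
at [0.5994 0.0156 0.0888] yaw 1.4202 -> d [-0.0001  0.0001  0.0343] turn 0.0012 rows 0.8
```

```bash
python3 jog.py '[[0,0,0.008,0,0.005],[0,0,0.004,0,0.005],[0,0,0,0,0.005]]'
python3 jog.py '[[0,0,0.005,0,0.005],[0,0,0.003,0,0.005],[0,0,0,0,0.005]]'
python3 -c "
from h import *
need(.5995,.0155,.0545,1.419);print(np.round(telemetry.sense()['torque'],2))"
```

```text
time_s: 20.08
ee_pos: [0.6012, 0.0153, 0.0791]
tool_rot: [0.0, 0.758, 0.652, 0.0]
wrist_force: [-0.2, 0.0, -3.5]
finger_gap: 0.0142
grip_force: 79.5
time_s: 20.33
ee_pos: [0.6012, 0.0154, 0.0717]
tool_rot: [-0.0, 0.758, 0.653, 0.0]
wrist_force: [-2.8, -1.0, 3.0]
finger_gap: 0.0142
grip_force: 80.4
at [0.6012 0.0154 0.0717] yaw 1.4219 -> d [-0.0001 -0.0017  0.0172] turn 0.0029 rows 0.4
[0.24 0.72 0.15]
```

```bash
python3 jog.py '[[0,-0.0016,0,0,0.005],[0,0,0.003,0,0.005],[0,0,0.0,0,0.005]]'
python3 jog.py '[[0,0,0.004,0,0.005],[0,0,0,0,0.005]]'
```

```text
time_s: 20.58
ee_pos: [0.5992, 0.0156, 0.0675]
tool_rot: [0.0, 0.758, 0.652, -0.0]
wrist_force: [-0.6, -0.3, -3.9]
finger_gap: 0.0143
grip_force: 79.4
time_s: 20.75
ee_pos: [0.5984, 0.0157, 0.0623]
tool_rot: [-0.001, 0.758, 0.652, -0.001]
wrist_force: [-1.3, -0.2, -4.7]
finger_gap: 0.0143
grip_force: 79.4
```

Sliding down freely over the hex.

```bash
python3 jog.py '[[0,0.0005,0.004,0,0.005],[0,0,0.002,0,0.005],[0,0,0,0,0.005]]'
python3 jog.py '[[0,0,0.0015,0,0.005],[0,0,0,0,0.005]]'
python3 jog.py '[[0,0,0.001,0,0.005],[0,0,0,0,0.005]]'
```

```text
time_s: 21.0
ee_pos: [0.5993, 0.0156, 0.0567]
tool_rot: [-0.001, 0.758, 0.652, -0.001]
wrist_force: [0.4, -1.2, -4.1]
finger_gap: 0.0142
grip_force: 79.4
time_s: 21.17
ee_pos: [0.5998, 0.0155, 0.056]
tool_rot: [-0.0, 0.758, 0.653, -0.0]
wrist_force: [0.2, -0.1, -3.2]
finger_gap: 0.0141
grip_force: 79.4
time_s: 21.33
ee_pos: [0.5999, 0.0155, 0.0552]
tool_rot: [-0.0, 0.758, 0.652, 0.0]
wrist_force: [-0.0, -0.2, -4.0]
finger_gap: 0.0143
grip_force: 79.4
```

```bash
python3 jog.py '[[0,0,0.0015,0,0.005],[0,0,0,0,0.005]]'
python3 jog.py '[[0,0,0.001,0,0.005],[0,0,0,0,0.005]]'
python3 jog.py '[[0,0,0.001,0,0.005],[0,0,0,0,0.005]]'
```

```text
time_s: 21.5
ee_pos: [0.6002, 0.0154, 0.0543]
tool_rot: [0.0, 0.758, 0.653, 0.0]
wrist_force: [-1.6, -1.2, -1.8]
finger_gap: 0.0144
grip_force: 79.9
time_s: 21.67
ee_pos: [0.6002, 0.0154, 0.0542]
tool_rot: [0.0, 0.758, 0.653, -0.0]
wrist_force: [-4.5, 0.3, 6.0]
finger_gap: 0.0141
grip_force: 80.9
time_s: 21.83
ee_pos: [0.6003, 0.0153, 0.0541]
tool_rot: [-0.0, 0.758, 0.653, -0.0]
wrist_force: [-7.9, 0.2, 11.2]
finger_gap: 0.0141
grip_force: 81.8
```

```bash
python3 jog.py '[[0,0,-0.0015,0,0.045],[0,0,0,0,0.045],[0,0,0,0,0.045],[0,0,-0.01,0,0.045],[0,0,-0.04,0,0.045],[-0.03,0,0,0,0.045],[-0.03,0,0,0,0.045],[-0.028,0,0,0,0.045]]'
python3 jog.py '[[0,0,0,0,0.045],[0,0,0,0,0.045]]'
python3 - <<'E'
from h import *
grab('wrist','w9')
a=1.42;need(.6063-.135*np.cos(a),.0627-.135*np.sin(a),.048,a)
A=cv2.imread('pics/w9.png');grab('side','s9');b=cv2.imread('pics/s9.png')
o=np.zeros((600,800,3),np.uint8)
o[:,:500]=cv2.resize(A[:,100:450],(500,600),interpolation=cv2.INTER_CUBIC);o[:375,500:]=cv2.resize(b[190:265,220:280],(300,375),interpolation=cv2.INTER_CUBIC)
cv2.imwrite('pics/c9.png',o)
E
```

```text
time_s: 22.5
ee_pos: [0.5875, -0.0726, 0.1051]
tool_rot: [0.001, 0.757, 0.653, 0.001]
wrist_force: [0.2, -0.6, -0.4]
finger_gap: 0.0453
grip_force: 0.0
time_s: 22.67
ee_pos: [0.587, -0.0727, 0.104]
tool_rot: [0.0, 0.759, 0.652, 0.0]
wrist_force: [-0.5, 0.6, -0.1]
finger_gap: 0.0449
grip_force: 0.0
at [ 0.587  -0.0718  0.1038] yaw 1.4207 -> d [ 0.0008 -0.0011  0.0558] turn 0.0007 rows 1.3
```

View pics/c9.png

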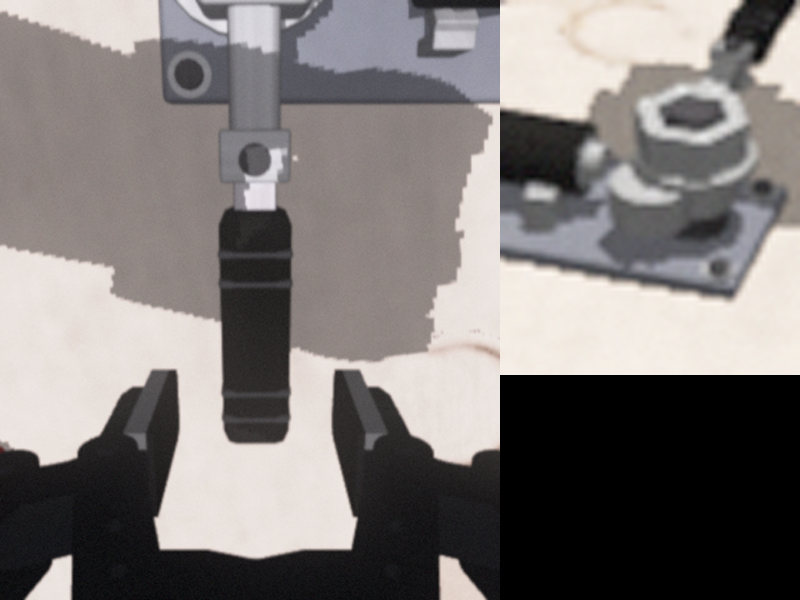

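Ring sits down on the flange with the hex inside, handle straight and centred between the fingers (column ≈255). Now grip the handle.

```bash
python3 jog.py '[[0.001,-0.001,0.03,0,0.045],[0,0,0.02,0,0.045],[0,0,0.005,0,0.045],[0,0,0,0,0.045],[0,0,0,0,0.045]]'
python3 jog.py '[[0,0,0,0,0.01],[0,0,0,0,0.01],[0,0,0,0,0.01],[0,0,0,0,0.01],[0,0,0,0,0.01],[0,0,0,0,0.01]]' 50
python3 -c "
from h import *
a=1.42;need(.6063-.135*np.cos(a),.0627-.135*np.sin(a),.048,a)"
```

```text
time_s: 23.18
ee_pos: [0.5865, -0.0698, 0.0488]
tool_rot: [0.0, 0.757, 0.653, 0.0]
wrist_force: [1.1, 0.2, -0.3]
finger_gap: 0.0447
grip_force: 0.0
time_s: 23.68
ee_pos: [0.5871, -0.0706, 0.0494]
tool_rot: [0.001, 0.758, 0.652, 0.001]
wrist_force: [2.4, 0.7, 3.8]
finger_gap: 0.0234
grip_force: 51.4
at [ 0.5871 -0.0706  0.0494] yaw 1.4212 -> d [-0.0003 -0.001   0.0014] turn 0.0012 rows 0.0
```

Gripped. Turn about the bolt along the arc.

```bash
python3 jog.py '[[0.0007,-0.0134,0,0.1,0.01],[0.0007,-0.0134,0,0.1,0.01],[0,0,0,0,0.01],[0,0,0,0,0.01]]'
python3 -c "
from h import *
s=telemetry.sense();p=np.array(s['ee_pos'])[:2]-[.6063,.0627];print('r',np.hypot(*p),'dir',np.arctan2(-p[1],-p[0]),s['wrist_force'],s['torque'])
a=1.22;need(.6063-.135*np.cos(a),.0627-.135*np.sin(a),.048,a)"
```

```text
time_s: 24.02
ee_pos: [0.5597, -0.0637, 0.0487]
tool_rot: [-0.0, 0.819, 0.574, -0.0]
wrist_force: [-1.8, 1.3, 3.7]
finger_gap: 0.0232
grip_force: 51.4
r 0.13470609753683604 dir 1.217219320223828 [-1.83564214  1.28464675  3.66204751] [0.40545378 0.11733743 0.09719805]
at [ 0.5597 -0.0637  0.0487] yaw 1.2226 -> d [-0.0003  0.0004  0.0007] turn 0.0026 rows 0.0
```

```bash
python3 jog.py '[[0.0007,-0.0134,0,0.1,0.01],[0.0007,-0.0134,0,0.1,0.01],[0.0007,-0.0134,0,0.1,0.01],[0,0,0,0,0.01]]'
python3 jog.py '[[0.0007,-0.0134,0,0.1,0.01],[0.0007,-0.0134,0,0.1,0.01],[0,0,0,0,0.01]]'
python3 -c "
from h import *
s=telemetry.sense();p=np.array(s['ee_pos'])[:2]-[.6063,.0627];print('r',np.hypot(*p),'dir',np.arctan2(-p[1],-p[0]),s['wrist_force'],s['torque'])
a=.72;need(.6063-.135*np.cos(a),.0627-.135*np.sin(a),.048,a)"
```

```text
time_s: 24.35
ee_pos: [0.5241, -0.0441, 0.0486]
tool_rot: [0.0, 0.896, 0.444, -0.0]
wrist_force: [-1.0, -2.3, 4.3]
finger_gap: 0.0231
grip_force: 51.5
time_s: 24.6
ee_pos: [0.5046, -0.0257, 0.0486]
tool_rot: [0.0, 0.936, 0.352, -0.0]
wrist_force: [-2.3, -3.2, 4.0]
finger_gap: 0.0232
grip_force: 51.6
r 0.13475865045982413 dir 0.7152527844053125 [-2.3141663  -3.16445594  3.99370258] [-0.12273169  0.05748067 -0.24933836]
at [ 0.5046 -0.0257  0.0486] yaw 0.7202 -> d [-0.0002  0.0006  0.0006] turn 0.0002 rows 0.0
```

```bash
for i in 1; do :; done
python3 jog.py '[[0.0007,-0.0134,0,0.1,0.01],[0.0007,-0.0134,0,0.1,0.01],[0,0,0,0,0.01]]'|grep -v grip
python3 -c "
from h import *
s=telemetry.sense();a=.52;print(np.dot(s['wrist_force'][:2],[np.sin(a),-np.cos(a)]),s['torque'])"
python3 jog.py '[[0.0002,-0.0067,0,0.05,0.01],[0,0,0,0,0.01]]'|grep -v grip
python3 -c "
from h import *
s=telemetry.sense();a=.47;print(np.dot(s['wrist_force'][:2],[np.sin(a),-np.cos(a)]),s['torque'])"
python3 jog.py '[[0.0002,-0.0067,0,0.05,0.01],[0,0,0,0,0.01]]'|grep -v grip
python3 -c "
from h import *
s=telemetry.sense();a=.42;print(np.dot(s['wrist_force'][:2],[np.sin(a),-np.cos(a)]),s['torque'])
need(.6063-.135*np.cos(a),.0627-.135*np.sin(a),.048,a)"
```

```text
time_s: 24.85
ee_pos: [0.4891, -0.0037, 0.0485]
tool_rot: [0.0, 0.966, 0.257, -0.0]
wrist_force: [-3.0, -3.8, 5.5]
finger_gap: 0.0231
1.8296633344473057 [-0.32246028  0.14172926 -0.30932357]
time_s: 25.02
ee_pos: [0.4863, 0.0015, 0.0485]
tool_rot: [0.0, 0.972, 0.234, -0.0]
wrist_force: [-4.3, -2.6, 5.0]
finger_gap: 0.0231
0.40418005664605544 [-0.06064614  0.2296759  -0.06235326]
time_s: 25.18
ee_pos: [0.4834, 0.0075, 0.0485]
tool_rot: [0.0, 0.978, 0.21, -0.001]
wrist_force: [-4.4, -1.9, 6.6]
finger_gap: 0.0235
-0.026468123192929065 [-0.15774662  0.22510086 -0.0724031 ]
at [0.4834 0.0075 0.0485] yaw 0.4226 -> d [-0.0003 -0.0002  0.0005] turn 0.0026 rows 0.0
```

```bash

python3 jog.py '[[0.0002,-0.0067,0,0.05,0.01],[0,0,0,0,0.01]]'|grep -v grip
python3 -c "
from h import *
s=telemetry.sense();a=.37;print(np.dot(s['wrist_force'][:2],[np.sin(a),-np.cos(a)]),s['torque'])"
python3 jog.py '[[0.0002,-0.0067,0,0.05,0.01],[0,0,0,0,0.01]]'|grep -v grip
python3 -c "
from h import *
s=telemetry.sense();a=.32;print(np.dot(s['wrist_force'][:2],[np.sin(a),-np.cos(a)]),s['torque'])"
python3 jog.py '[[0.0002,-0.0067,0,0.05,0.01],[0,0,0,0,0.01]]'|grep -v grip
python3 -c "
from h import *
s=telemetry.sense();a=.27;print(np.dot(s['wrist_force'][:2],[np.sin(a),-np.cos(a)]),s['torque'])
need(.6063-.135*np.cos(a),.0627-.135*np.sin(a),.048,a)"
```

```text
time_s: 25.35
ee_pos: [0.4808, 0.0137, 0.0484]
tool_rot: [0.001, 0.983, 0.185, -0.001]
wrist_force: [-4.9, -1.7, 5.9]
finger_gap: 0.0232
-0.1423249182442404 [-0.2012138   0.25926625 -0.06002336]
time_s: 25.52
ee_pos: [0.4786, 0.02, 0.0485]
tool_rot: [0.001, 0.987, 0.161, -0.001]
wrist_force: [-5.0, -2.6, 6.7]
finger_gap: 0.0232
0.8446257305131691 [-0.26475622  0.22879348 -0.03489883]
time_s: 25.68
ee_pos: [0.4766, 0.0264, 0.0484]
tool_rot: [0.001, 0.991, 0.136, -0.001]
wrist_force: [-4.2, -2.5, 6.4]
finger_gap: 0.0232
1.2965166139068531 [-0.25151104  0.25117918 -0.07404786]
at [0.4766 0.0264 0.0484] yaw 0.2728 -> d [-0.0003 -0.0004  0.0004] turn 0.0028 rows 0.0
```

```bash

python3 jog.py '[[0.0002,-0.0067,0,0.05,0.01],[0,0,0,0,0.01]]'|grep -v grip
python3 -c "
from h import *
s=telemetry.sense();a=.22;print(np.dot(s['wrist_force'][:2],[np.sin(a),-np.cos(a)]),s['torque'])"
python3 jog.py '[[0.0002,-0.0067,0,0.05,0.01],[0,0,0,0,0.01],[0,0,0,0,0.01]]'|grep -v grip
python3 -c "
from h import *
s=telemetry.sense();a=.17;print(np.dot(s['wrist_force'][:2],[np.sin(a),-np.cos(a)]),s['torque'])
need(.6063-.135*np.cos(a),.0627-.135*np.sin(a),.048,a);grab('wrist','w10')"
```

```text
time_s: 25.85
ee_pos: [0.475, 0.0329, 0.0484]
tool_rot: [0.001, 0.994, 0.111, -0.001]
wrist_force: [-5.2, -3.2, 5.9]
finger_gap: 0.023
2.011790690438358 [-0.30998484  0.2697444  -0.11159638]
time_s: 26.1
ee_pos: [0.4738, 0.039, 0.0484]
tool_rot: [0.001, 0.996, 0.087, -0.001]
wrist_force: [-5.6, -3.7, 6.1]
finger_gap: 0.0234
2.6568303307206778 [-0.35650288  0.22205143  0.04622391]
at [0.4738 0.039  0.0484] yaw 0.1741 -> d [-0.0004 -0.0009  0.0004] turn 0.0041 rows 0.0
```

```bash
python3 - <<'E'
from h import *
d=load('w10');g=cv2.GaussianBlur(cv2.cvtColor(d['image'],cv2.COLOR_RGB2GRAY),(3,3),0).astype(int)
for v in range(0,300,12):
    print(v,' '.join('%3d'%x for x in g[v,200:360:4]))
e=.0484
for b in (0,.1,.2,.3):
    a=.174;P=np.array([.4738,.039])
    piv=P+.065*np.array([np.cos(a),np.sin(a)]);h=a+b;ring=piv+.07*np.array([np.cos(h),np.sin(h)]);nk=piv+.043*np.array([np.cos(h),np.sin(h)])
    print(b,[proj(d,[[*q,z]])[0].round(0) for q,z in((piv,.077),(nk,.076),(ring,.078))],ring)
E
```

```text
0 175 175 172 174 173 173 175 176 176 173 118 107 103 141 208 228 231 230 234 233 230 231 233 234 233 215 182 114 153 179 180 180 180 178 178 179 179 179 181 182
12 156 163 169 174 175 175 174 173 174 174 175 177 177 141 207 228 230 231 234 233 231 232 233 235 234 214 178 172 179 180 180 180 180 181 181 176 170 178 182 183
24 236 237 237 230 190 120 118 141 153 164 171 177 179 138 205 228 231 232 234 234 232 232 233 235 234 212 175 178 180 178 179 177 209 237 220 138 115 117 164 233
36 151 153 156 171 199 220 230 238 238 238 238 234 206 135 201 228 231 231 235 234 231 232 234 236 234 210 171 179 181 179 180 211 238 113 121 118 115 114 112 114
48 149 147 148 150 150 151 151 151 153 152 153 156 171 139 195 227 232 232 235 234 232 233 234 236 234 212 166 176 180 183 183 180 237 234 131 111 117 119 164 237
60 149 147 149 149 148 150 149 149 148 150 151 153 152 129 189 227 232 232 234 234 232 233 235 237 234 210 168 239 215 174 125 133 150 162 171 184 193 185 185 165
72 150 149 147 149 149 148 148 149 148 149 150 150 149 125 180 225 233 232 234 234 232 233 235 237 234 209 156 182 226 236 
[... 2663 characters left out ...]
76 147 145 146 117  33  32  29  58  80  79  77  25  27  25  26  28  27  25  27  26  25  26  28  27  31  31  32  33  32  72  84  85  79  47  49  52 147 239 240 240
288 146 145 106  30  31  27  46  78  79  78  40  23  23  25  27  24  24  26  25  23  24  27  26  25  27  28  30  30  29  37  81  83  84  70  46  47  49 124 240 240
0 [array([280., 126.]), array([280., -37.]), array([ 280., -168.])] [0.60676152 0.06237165]
0.1 [array([280., 126.]), array([264., -36.]), array([ 251., -166.])] [0.60520725 0.06919392]
0.2 [array([280., 126.]), array([248., -34.]), array([ 223., -161.])] [0.60297965 0.07582694]
0.3 [array([280., 126.]), array([233., -29.]), array([ 196., -152.])] [0.60010098 0.08220444]
```

```bash
cat >> h.py <<'E'
def chk(a=None):
    s=telemetry.sense();M=rot(s['tool_rot']);w=np.arctan2(M[1,0],M[0,0])
    p=np.array(s['ee_pos'])[:2]-[.6063,.0627]
    f=np.array(s['wrist_force']);print('yaw',w.round(3),'r',np.hypot(*p).round(4),'dir',np.arctan2(-p[1],-p[0]).round(3),'Fy',(f[:2]@[np.sin(w),-np.cos(w)]).round(2),'Fx',(f[:2]@[np.cos(w),np.sin(w)]).round(2),'Mz',round(s['torque'][2],3),'bolt T',(p[0]*f[1]-p[1]*f[0]+s['torque'][2]).round(3))
E
python3 jog.py '[[0.0002,-0.0067,0,0.05,0.01],[0,0,0,0,0.01]]'|grep time
python3 -c "
from h import *
chk()"
python3 jog.py '[[0.0002,-0.0067,0,0.05,0.01],[0,0,0,0,0.01]]'|grep time
python3 -c "
from h import *
chk()
d=grab('wrist','w11');g=cv2.GaussianBlur(cv2.cvtColor(d['image'],cv2.COLOR_RGB2GRAY),(3,3),0).astype(int)
for v in (0,24,48,72,90,130): print(v,' '.join('%3d'%x for x in g[v,220:340:4]))"
```

```text
time_s: 26.32
yaw 0.122 r 0.1346 dir 0.133 Fy 8.93 Fx -6.24 Mz -0.422 bolt T 0.772
time_s: 26.48
yaw 0.071 r 0.1345 dir 0.09 Fy 13.79 Fx -7.68 Mz -0.874 bolt T 0.962
0 176 176 168 166 138 103  99 120 194 220 230 230 232 234 232 231 232 234 235 225 200 132 146 178 179 178 180 178 180 179
24 163 168 173 175 177 179 180 176 164 215 231 231 232 235 233 231 233 235 236 230 204 144 180 181 179 176 175 206 237 146
48 238 238 238 238 238 238 239 239 154 201 230 232 232 235 235 233 233 235 237 233 208 156 144 154 162 168 177 183 185 219
72 150 151 150 152 151 152 150 150 137 179 223 232 232 235 236 233 233 235 237 235 214 164 219 227 226 235 235 236 238 203
90 151 151 151 151 150 150 152 151 148 111 130 141 141 143 145 171 220 226 236 236 214 167 153 154 155 157 154 154 155 155
130 149 149 147 148 149 149 139 134 139 140 138 119  64  66  65  66  66  66  65  67 133 137 138 137 127 150 151 151 153 153
```

Stop reached (force rising, neck still in line). Now swing about the handle's pivot.

```bash
cat >> h.py <<'E'
def bend(f):
    d=grab('wrist',f);g=cv2.GaussianBlur(cv2.cvtColor(d['image'],cv2.COLOR_RGB2GRAY),(3,3),0).astype(int)
    for v in (0,24,48,72,90,130): print(v,' '.join('%3d'%x for x in g[v,180:340:4]))
E
python3 jog.py '[[0.0001,-0.0036,0,0.055,0.01],[0.0001,-0.0036,0,0.055,0.01],[0,0,0,0,0.01]]'|grep -E "time|pos|gap"
python3 -c "
from h import *
chk();bend('w12')"
```

```text
time_s: 26.78
ee_pos: [0.4722, 0.0577, 0.0485]
finger_gap: 0.0232
yaw -0.038 r 0.1342 dir 0.037 Fy 14.59 Fx -5.47 Mz -0.58 bolt T 1.317
0 195 171 173 175 175 174 176 159 103 105 158 222 236 225 161 211 229 230 230 233 233 231 231 233 235 234 215 184 163 179 179 181 180 179 180 181 181 183 187 234
24 174 176 177 177 176 175 175 176 176 176 176 177 177 179 176 162 214 230 230 232 235 233 232 233 234 237 233 209 160 180 182 181 178 177 181 237 215 112 121 121
48 238 239 239 238 238 238 238 239 239 239 239 238 238 239 238 237 162 214 231 231 233 235 234 233 234 237 237 230 203 137 121 113 120 128 136 142 148 152 156 160
72 151 151 151 149 150 149 150 149 149 150 151 151 152 152 152 153 149 159 211 231 231 234 235 234 233 235 237 238 225 195 146 155 155 155 154 154 155 155 156 157
90 152 154 153 152 151 152 151 151 151 151 149 150 150 150 150 150 150 135 163 204 218 219 222 223 220 222 223 226 207 173 128 152 155 153 155 154 155 155 155 157
130 150 152 150 149 150 151 149 149 149 149 150 148 149 149 148 149 128 139 141 141 140  97  65  65  65  66  66  67  67  70 136 136 138 138 125 153 153 152 154 155
```

```bash
python3 jog.py '[[0.0001,-0.0036,0,0.055,0.01],[0.0001,-0.0036,0,0.055,0.01],[0.0001,-0.0036,0,0.055,0.01],[0,0,0,0,0.01]]'|grep -E "time|pos|gap"
python3 -c "
from h import *
chk();bend('w13')"
```

```text
time_s: 27.17
ee_pos: [0.4735, 0.0683, 0.0485]
finger_gap: 0.0235
yaw -0.203 r 0.1329 dir -0.042 Fy 15.85 Fx -3.04 Mz -0.67 bolt T 1.344
0 226 222 111  94  95  96  96  97 112 190 213 222 223 226 229 228 227 229 230 232 230 207 172 164 175 175 174 174 174 175 174 182 234 231 115 107 107 107 129 234
24 169 169 169 170 170 171 171 171 169 168 136 192 217 224 224 228 230 228 229 229 232 234 227 202 151 176 177 176 175 174 175 167 235 210  88 104 111 106 206 237
48 147 145 142 138 133 128 129 127 125 122 119 118 118 191 214 226 226 230 231 228 229 231 233 235 223 195 163 227 229 231 230 235 236 236 236 237 237 237 238 237
72 235 234 235 233 224 204 209 234 233 230 220 191 163 152 128 185 221 226 227 230 231 229 230 232 235 235 218 187 138 150 151 150 150 151 152 151 188 236 236 237
90 146 145 146 146 145 145 145 146 145 144 146 145 145 145 144 140 130 145 153 138 138 140 139 220 218 193 173 145 124 106 113 128 131 149 150 152 152 152 154 220
130 145 146 147 146 146 146 146 146 146 144 144 144 145 144 144 144 121 139 138 137 137 105  63  61  64  64  63  65  64  67 133 136 136 138 135 133 150 151 152 152
```

```bash
python3 - <<'E'
from h import *
for f in('w10','w13'):
    d=load(f);g=cv2.GaussianBlur(cv2.cvtColor(d['image'],cv2.COLOR_RGB2GRAY),(3,3),0).astype(int)
    for v in (190,200,210,220,230,240,246):
        r=np.where(g[v,200:360]<90)[0]+200;print(f,v,r.min(),r.max())
    hs=[]
    for name,pts in(('neckL',None),):pass
E
```

```text
w10 190 244 314
w10 200 243 314
w10 210 244 314
w10 220 242 315
w10 230 244 313
w10 240 244 313
w10 246 244 314
w13 190 245 315
w13 200 244 316
w13 210 245 315
w13 220 244 316
w13 230 245 314
w13 240 245 314
w13 246 244 315
```

Bend ≈0.30 rad, handle aligned with the fingers. Release and retreat.

```bash
python3 jog.py '[[0,0,0,0,0.05],[0,0,0,0,0.05],[0,0,0,0,0.05],[0,0,0,0,0.05],[0,0,-0.01,0,0.05],[0,0,-0.04,0,0.05],[0,0,-0.03,0,0.05],[0,0,0,0,0.05]]'
python3 jog.py '[[-0.02,0,-0.03,0,0.05],[-0.03,0,-0.02,0,0.05],[0,0,0,0,0.05],[0,0,0,0,0.05]]'
python3 - <<'E'
from h import *
d=grab('wrist','w14');grab('side','s14');g=cv2.cvtColor(d['image'],cv2.COLOR_RGB2GRAY)
a=-.203
# predicted geometry for head yaw h and bend b, compare to image: handle blob axis
m=(g<70).astype(np.uint8);m[250:]=0
n,l,st,c=cv2.connectedComponentsWithStats(m)
for i in range(1,n):
    if st[i,4]>150: 
        r=cv2.fitEllipse(np.argwhere(l==i)[:,::-1].astype(np.float32));print(st[i],r)
        (u,v),(w,h),t=r;t=np.radians(t);q=[px(d,u+k*np.sin(t)*h/3,v-k*np.cos(t)*h/3,.078) for k in(-1,1)];print('   ',q[0].round(3),q[1].round(3),'dir',np.arctan2(*(q[1]-q[0])[[1,0]]).round(3))
E
```

```text
time_s: 27.88
ee_pos: [0.4782, 0.0708, 0.1355]
tool_rot: [-0.0, 0.995, -0.101, 0.006]
wrist_force: [0.9, 0.3, 0.8]
finger_gap: 0.05
grip_force: 0.0
time_s: 28.22
ee_pos: [0.425, 0.0813, 0.18]
tool_rot: [-0.0, 0.995, -0.101, 0.002]
wrist_force: [-0.1, 1.2, -0.7]
finger_gap: 0.0501
grip_force: 0.0
[ 268   55   37  133 4588] ((285.837890625, 119.86683654785156), (33.826202392578125, 124.373046875), 179.99288940429688)
    [0.507 0.061 0.078] [0.456 0.071 0.078] dir 2.945
[ 518   98   42   72 1255] ((552.5574340820312, 134.3080596923828), (53.92241668701172, 65.94671630859375), 31.92636489868164)
    [ 0.427 -0.094  0.078] [ 0.449 -0.109  0.078] dir -0.602
[ 180  177   52   51 1856] ((205.6551513671875, 201.2121124267578), (41.83837127685547, 43.05573654174805), 18.169967651367188)
    [0.431 0.135 0.078] [0.449 0.124 0.078] dir -0.558
```

```bash
python3 - <<'E'
from h import *
a,b=[cv2.cvtColor(load(f)['image'],cv2.COLOR_RGB2GRAY)[205:232,195:242].astype(np.float32) for f in('side6','s14')]
print(cv2.phaseCorrelate(a,b,cv2.createHanningWindow(a.shape[::-1],cv2.CV_32F)))
for f in('side6','s14'):
    g=cv2.cvtColor(load(f)['image'],cv2.COLOR_RGB2GRAY);m=(g[205:232,195:245]<60);q=np.argwhere(m);print(f,len(q),q.mean(0).round(2),q.min(0),q.max(0))
C=np.array([.6062,.0624]);w=-.1506;D=load('side6')
print(proj(D,[[*(C+x*np.array([np.cos(w),np.sin(w)])),.04] for x in(.104,.106)]))
E
```

```text
((-0.25773172184436177, 0.45321667227063855), 0.9871193810745522)
side6 496 [14.01 22.29] [5 0] [23 43]
s14 493 [13.86 21.95] [5 0] [23 42]
[[220.80767575 218.1794902 ]
 [220.10028932 218.05829647]]
```

```bash
python3 -c "
from cell import bot, telemetry, grab_frame, sign_off
print(sign_off())"
```

```text
the job is handed in; nothing more can be done
None
```

The job is handed in at about 28 s: the roller is in the V-blocks and clamped, the bolt is at its stop, and the wrench is left on it with its handle bent about 0.3 rad. The roller, bolt and bend readings come from camera and force measurements; I had no pictures left for a final look at the finished state.

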